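# Put a canister away behind the bread case's sliding window

### The arm

A 7-joint arm with a two-finger parallel gripper is mounted at the origin on the work surface. World frame = base frame: x ahead of the robot, y to its left, z up, the work surface at z = 0. Lengths are in m, angles in degrees, forces in N, time in s.
With the tool pointing down it reaches from about 0.4 to 0.85 m from the base axis. Payload 4.5 kg.
Tool frame: the origin (TCP) lies on the centre line of the jaws, within the pads' length; the fingertips stand 14 mm ahead of it and the grasp point (between the pads) lies 5 mm behind it; z points along the fingers, y is the line along which they close (so a half turn about z gives the same grasp; the last joint's range is limited). The gripper opens to 88 mm and grips with 3 to 60 N. Pads are 18 mm wide; open, the fingers measure 123 mm over their backs; the gripper's body (75 mm by 187 mm) begins 45 mm behind the grasp point.
Start: joints at [-71.688, 39.483, -11.15, 89.685, 9.013, 51.709, -12.324], TCP at [0.176, 0.6, 0.253] pointing down, gripper open.
Joint ranges: [-172.22, 172.22], [-26.19, 119.32], [-84.43, 86.54], [7.71, 146.69], [-57.33, 237.33], [2.42, 119.75], [-152.13, 152.13]. Speed limits (degrees/s): [147.25, 147.25, 180, 180, 180, 180, 180].

### API

Orientations are given as a 3x3 rotation matrix whose columns are the frame's x, y, z axes.
In Python, from rig import manip gives the robot as it stands. Calls block until the motion is done:
- manip.reach(position, orientation): joint-space move of the TCP to a pose.
- manip.move_straight(position, orientation=None, velocity=0.15, stop_force=None): straight line of the TCP; orientation=None keeps the orientation; velocity is the mean speed in m/s. With stop_force (N) it stops when the force on the tool has changed by that much, and returns True; else False.
- manip.move_joints(angles): joint-space move.
- manip.let_go() and manip.clamp(): open the fingers fully, or close them until they stop; the grip force is fixed at half the most.
- manip.hold(seconds).
- manip.inverse_kinematics(position, orientation): joint angles nearest the present ones, or None.
- manip.get_image(name): name is "side" or "top"; returns a dict with "pixels" (420x560x3 uint8, red, green, blue), "camera_matrix" (3x3 intrinsics, pixels), "D" ([k1, k2, p1, p2, k3] as OpenCV has them; the pictures are not rectified), "rvec" (rotation vector, rad) and "tvec" (3), from world to camera coordinates, as OpenCV has them. Camera axes: x right, y down, z forward; pixel columns grow to the right and rows downward; lengths in m; the calibration is good to about 2 mm. A picture is of the moment at which its call begins. There is no depth.
A pose or a line that the arm cannot do raises manip.MotionError and nothing moves.
- manip.close_job(): hands the job in; it is judged then, once.
Readings, each from a call of its own:
- manip.get_clock(): time.
- manip.get_qpos(): joint angles.
- manip.get_dq(): joint speeds.
- manip.get_effort(): joint torques, N m.
- manip.get_tool_pos(): TCP position.
- manip.get_orientation(): TCP orientation.
- manip.get_force(): force on the tool from outside, world axes, zero at the start.
- manip.get_torque(): the same for the moment, N m.
- manip.get_width(): finger opening in m.
- manip.get_grip_force(): force on a finger pad.
Only numpy, scipy, OpenCV 4.12 (cv2) and the standard library are available. Lean on these libraries where they do the work, as an engineer would, in place of code of your own. Each camera call takes 0.05 s, during which the arm holds its last target. There are 200 camera calls.

### The job

Slide the clear sloping window of the bread case open, stand the tall round canister upright on the narrow raised shelf behind it, setting it down by feel and never letting it drop, and slide the window fully shut again. Leave the other canisters and jars where they are.

Things in the scene. Friction and masses are not known exactly. Their poses are not given: they have to be found in the camera images.
- case: Fixed wooden bread case, 270 deep (x), 560 wide (y), 270 mm high. Origin: centre of underside; +x to its back. Roof only over x=62..135 mm (underside at z=258), front lip 75 high at x=-129, back wall at x=123. From (x,z)=(-123,87) to (57,267) the front is glass sloping 45 deg: fixed for y>0, sliding window for y<0 (way in, 250 wide). Under the roof reach in tilted, 30 to 45 deg.
- door (a joint): The sliding window: how far it is open, in m. 0 = fully shut (covers the half y<0); it slides along the case's +y, stiffly, up to 0.255 = fully open (lies over the fixed glass). It stays where it is left.
- door_grip (a point): Grip point in the middle of the window's wooden rib: a bar 14 mm wide (along the case's y), 100 mm long (up the slope), standing 42 mm proud of the glass, square to the 45 degree slope. The point is on its centre line, 28 mm off the glass, 14 mm under the rib's outer edge. Axes as the case's (not tilted). Moves with the window.
- shelf_line (a point): Point on the case's FLOOR, 12 mm above the counter, below the middle of the narrow wooden shelf (at x=45, y=-140 mm in the case); axes as the case's. The shelf is 76 mm deep (x), 250 long (y), level, with gaps before and behind. It is adjustable: its top is somewhere from 60 to 88 mm above the counter; the height is not given and must be felt or seen.
- tall_round: The tall round canister to put away: clear plastic cylinder with a wooden lid of the same diameter, 58 mm in diameter, 108 mm high, about 0.35 kg. Stands on the counter to the right of the case. Origin: centre of its underside, z up.
- square: Bystander: square canister with a wooden lid, 62 x 62 x 105 mm, on the counter. Origin: centre of its underside.
- low_round: Bystander: low round canister with a wooden lid, 74 mm in diameter, 65 mm high, on the counter. Origin: centre of its underside.
- in_square: Bystander: square canister 80 x 80 x 120 mm on the case's floor behind the fixed glass. Origin: centre of its underside.
- in_jar: Bystander: jar with a steel cap, 70 mm in diameter, 100 mm high, on the case's floor behind the fixed glass. Origin: centre of its underside.

How it is judged:
By the outcome, as a careful person would: the job done as asked, in the order asked, and still so for the second after the job is handed in, with the robot touching nothing.
It also fails if it takes over 72 s, if anything falls off the work surface, if the arm or the gripper's body presses on something with over 40 N, if the wrist force passes 120 N, or if a joint passes its speed limit or range.

## Working session

There is one attempt and no reset: what is moved stays moved. The work goes in short steps, each a Python script; the robot and the scene stay as the last script left them, time stands still between calls to the robot, and variables do not carry over. Pictures are saved under pics/ and viewed, at most 10 in all, crops included, and the job is handed in when it is done.

```bash
mkdir -p pics; ls
python3 - <<'E'
from rig import manip
import cv2,numpy as np
for n in("top","side"):
    d=manip.get_image(n); cv2.imwrite(f"pics/{n}0.png",d["pixels"][:,:,::-1])
    print(n,d["camera_matrix"].tolist(),d["D"],d["rvec"],d["tvec"])
    R=cv2.Rodrigues(np.array(d["rvec"],float))[0]; print("cam pos",-R.T@np.array(d["tvec"]).ravel(), "fwd",R[2])
print(manip.get_clock(),manip.get_force(),manip.get_orientation())
E
```

```text
pics
top [[387.95250080414837, 0.0, 276.68020887529826], [0.0, 387.95250080414837, 207.49626462526982], [0.0, 0.0, 1.0]] [-0.07404527  0.          0.          0.          0.        ] [ 2.13344753 -2.12704761  0.21770146] [-0.03127803  0.55801063  0.9308115 ]
cam pos [ 0.37464702 -0.01405478  1.01892409] fwd [ 0.18652136 -0.01580653 -0.98232374]
side [[396.86569284196, 0.0, 277.60251948363447], [0.0, 396.86569284196, 203.0111280794812], [0.0, 0.0, 1.0]] [-0.01010198  0.          0.          0.          0.        ] [ 0.75603173  2.92949244 -0.46616861] [ 0.48453159 -0.19871811  1.27824569]
cam pos [0.70955768 0.27732351 1.15229829] fwd [-0.1519693  -0.2711565  -0.95046277]
0.1 [-1.09751014 -0.53828018 -0.66052872] [[-9.59448162e-01  2.81884872e-01 -3.78635623e-04]
 [ 2.81885108e-01  9.59446746e-01 -1.65175795e-03]
 [-1.02324861e-04 -1.69150787e-03 -9.99998564e-01]]
```

View pics/top0.png

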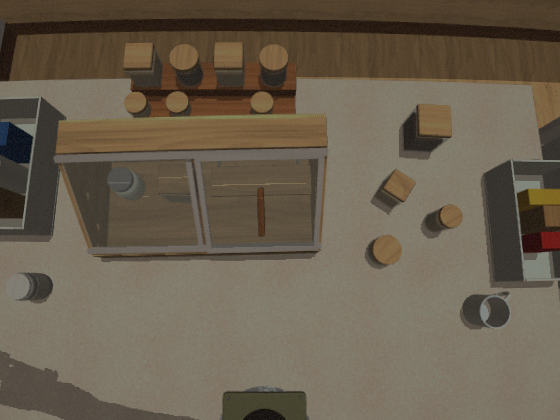

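View pics/side0.png

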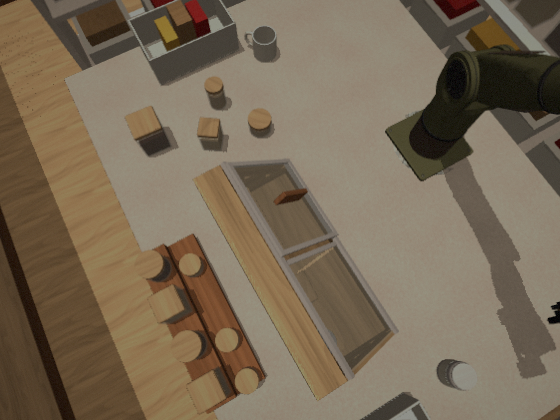

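The top view shows the case with its roof from about (59,123) to (326,115), and the window rib at (261,212). On the right are the tall round (449,216), square (399,186) and low round (387,250). I'll zoom in to get accurate corners.

Run:
```python
import cv2
a=cv2.imread("pics/top0.png")[105:265,45:335]; b=cv2.imread("pics/side0.png")[150:405,185:405]
cv2.imwrite("pics/topz.png",cv2.resize(a,None,fx=2.7,fy=2.7,interpolation=cv2.INTER_CUBIC))
a=cv2.imread("pics/top0.png")[160:270,350:480]; b2=cv2.imread("pics/side0.png")[65:155,185:285]
b=cv2.resize(b,None,fx=2.3,fy=2.3,interpolation=cv2.INTER_CUBIC)
cv2.imwrite("pics/sidez.png",b)
```

```text
(no output)
```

View pics/topz.png

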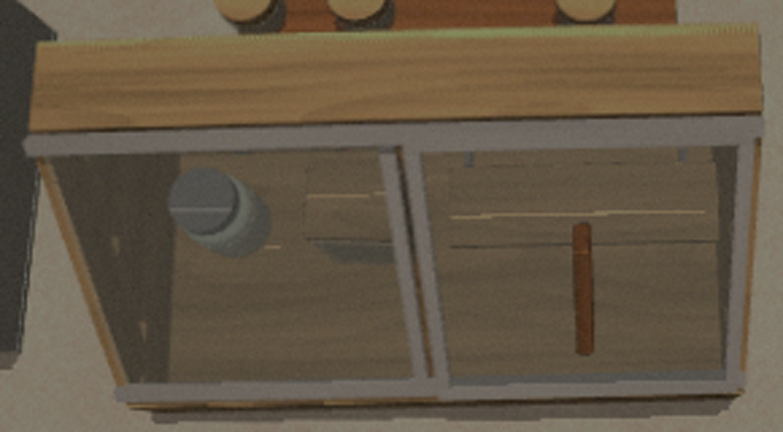

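View pics/sidez.png

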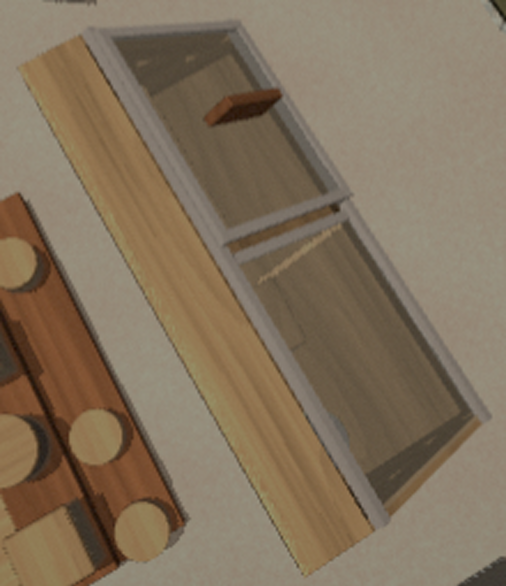

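Zoomed views: roof corners are at topz (38,42), (757,27), (29,132), (762,110) and sidez (20,67), (305,574), (372,540), (88,35). The rib's outer edge runs topz (583,225)-(584,353), and the shelf's front edge lies at topz y≈246. I'll fit the case and the lids.

```bash
cat > vis.py <<'E'
import cv2,numpy as np
from rig import manip
def cam(n):
    d=manip.get_image(n); d["R"]=cv2.Rodrigues(np.array(d["rvec"],float))[0]; d["t"]=np.array(d["tvec"],float).ravel(); return d
def proj(d,P): return cv2.projectPoints(np.array(P,float).reshape(-1,3),np.array(d["rvec"],float),np.array(d["tvec"],float),d["camera_matrix"],np.array(d["D"]))[0].reshape(-1,2)
def ray(d,uv):
    p=cv2.undistortPoints(np.array(uv,float).reshape(-1,1,2),d["camera_matrix"],np.array(d["D"])).reshape(2)
    return -d["R"].T@d["t"], d["R"].T@np.r_[p,1]
def onplane(d,uv,n,c):
    o,r=ray(d,uv); return o+r*((c-n@o)/(n@r))
def onz(d,uv,z): return onplane(d,uv,np.array([0,0,1.]),z)
E
cat > a.py <<'E'
from vis import *
from scipy.optimize import least_squares
T,S=cam("top"),cam("side")
tz=lambda u,v:(45+u/2.7,105+v/2.7); sz=lambda u,v:(185+u/2.3,150+v/2.3)
Y=.28
pts=[(T,tz(38,42),(.135,Y,.27)),(T,tz(757,27),(.135,-Y,.27)),(S,sz(20,67),(.135,-Y,.27)),(S,sz(305,574),(.135,Y,.27)),
(T,tz(31,132),(.062,Y,.27)),(T,tz(762,112),(.062,-Y,.27)),(S,sz(86,35),(.062,-Y,.27)),(S,sz(372,542),(.062,Y,.27))]
def W(p,q): c,s=np.cos(p[2]),np.sin(p[2]); return np.array([p[0]+c*q[0]-s*q[1],p[1]+s*q[0]+c*q[1],q[2]])
f=lambda p:np.concatenate([proj(d,W(p,q))[0]-uv for d,uv,q in pts])
r=least_squares(f,[.6,.1,0],loss='soft_l1'); p=r.x; print("case",p,np.degrees(p[2]),f(p).round(1).reshape(-1,2).tolist())
c,s=np.cos(p[2]),np.sin(p[2]);Rc=np.array([[c,-s,0],[s,c,0],[0,0,1]])
n=Rc@np.array([-1,0,1])/2**.5
c0=n@W(p,(-.033,0,.177))
inv=lambda P:(Rc.T@(P-np.array([p[0],p[1],0])))
for uv in((583,225),(584,353)): print("rib outer",inv(onplane(T,tz(*uv),n,c0+.042)))
for h in(.06,.074,.088): print(h,[inv(onz(T,tz(*uv),h)).round(3).tolist() for uv in((450,248),(717,244),(450,165),(717,162))])
for nm,d,roi in(("T",T,(170,265,365,480)),("S",S,(65,150,185,285))):
    im=d["pixels"][roi[0]:roi[1],roi[2]:roi[3]].astype(int)
    m=((im[:,:,0]-im[:,:,2])>45).astype(np.uint8)
    k,l,st,ce=cv2.connectedComponentsWithStats(m)
    for i in range(1,k):
        if st[i,4]>60:
            uv=(ce[i,0]+roi[2],ce[i,1]+roi[0]); print(nm,np.round(uv,1),st[i,2:],[onz(d,uv,z).round(4).tolist() for z in(.065,.105,.108)])
E
python3 a.py
```

```text
case [0.57267209 0.1495962  0.02231327] 1.2784562029143807 [[-1.1, -0.5], [0.2, -0.6], [-0.3, -1.4], [0.1, 1.7], [-2.0, -0.7], [0.1, 1.4], [-2.0, -1.6], [1.2, -4.2]]
rib outer [-0.01639175 -0.14363298  0.25300522]
rib outer [-0.10291749 -0.14125804  0.16647948]
0.06 [[0.01, -0.015, 0.06], [0.01, -0.265, 0.06], [0.091, -0.014, 0.06], [0.09, -0.268, 0.06]]
0.074 [[0.007, -0.017, 0.074], [0.007, -0.264, 0.074], [0.087, -0.016, 0.074], [0.086, -0.267, 0.074]]
0.088 [[0.004, -0.019, 0.088], [0.004, -0.262, 0.088], [0.083, -0.018, 0.088], [0.081, -0.265, 0.088]]
T [399.5 184.7] [ 31  31 547] [[0.6166, -0.3443, 0.065], [0.6065, -0.3305, 0.105], [0.6057, -0.3294, 0.108]]
T [451.2 215.6] [ 23  23 393] [[0.5367, -0.4747, 0.065], [0.5299, -0.4554, 0.105], [0.5294, -0.4539, 0.108]]
T [386.9 249.4] [ 29  29 646] [[0.4512, -0.3031, 0.065], [0.448, -0.291, 0.105], [0.4478, -0.2901, 0.108]]
S [213.1  84.1] [ 19  16 233] [[0.5226, -0.4829, 0.065], [0.5295, -0.4549, 0.105], [0.53, -0.4528, 0.108]]
S [259.  118.2] [ 23  21 389] [[0.4522, -0.3027, 0.065], [0.4616, -0.2814, 0.105], [0.4624, -0.2798, 0.108]]
S [207.8 126.8] [ 23  20 369] [[0.6043, -0.3526, 0.065], [0.6082, -0.3294, 0.105], [0.6085, -0.3277, 0.108]]
```

```bash
cat > geo.py <<'E'
import numpy as np
from rig import manip
P0=np.array([.5727,.1496,0.]); a=.0223
Rc=np.array([[np.cos(a),-np.sin(a),0],[np.sin(a),np.cos(a),0],[0,0,1]])
def W(*q): return P0+Rc@np.array(q)
def ori(tilt,s=1):
    t=np.radians(tilt); z=np.array([np.sin(t),0,-np.cos(t)]); y=np.array([0,s,0.]); return Rc@np.c_[np.cross(y,z),y,z]
CAN=np.array([.530,-.4535,0])
GRIP=W(-.0528,-.1425,.1968); N=Rc@np.array([-1,0,1])/2**.5
E
python3 - <<'E'
from geo import *
ik=manip.inverse_kinematics
f=lambda r:None if r is None else np.round(r).tolist()
for s in(1,-1):
    print(s)
    for nm,p,t in [("way",[.33,.25,.35],45),("door pre",GRIP+.1*N,45),("door",GRIP,45),("open",GRIP+Rc@[0,.25,0],45)]+[x for t in(35,40) for x in [("can",CAN+[0,0,.083],t),("canup",CAN+[0,0,.35],t),("shelf in",W(.045-.16,-.14,.19+.16),t),("shelf",W(.045,-.14,.15),t)]]:
        print(nm,t,f(ik(p,ori(t,s))))
E
```

```text
1
way 45 [-91.0, 16.0, 21.0, 145.0, 87.0, 36.0, -60.0]
door pre 45 None
door 45 None
open 45 [-8.0, 60.0, -72.0, 135.0, 110.0, 92.0, -52.0]
can 35 [68.0, 60.0, -36.0, 105.0, 113.0, 3.0, 32.0]
canup 35 [75.0, 39.0, -48.0, 94.0, 10.0, 29.0, 125.0]
shelf in 35 [1.0, 11.0, -14.0, 138.0, 112.0, 9.0, -29.0]
shelf 35 [32.0, 64.0, -72.0, 126.0, 117.0, 64.0, -14.0]
can 40 [75.0, 65.0, -47.0, 107.0, 128.0, 9.0, 24.0]
canup 40 [77.0, 39.0, -47.0, 98.0, 1.0, 23.0, 134.0]
shelf in 40 [1.0, 11.0, -15.0, 143.0, 143.0, 17.0, -62.0]
shelf 40 [31.0, 66.0, -72.0, 130.0, 125.0, 69.0, -20.0]
-1
way 45 [-114.0, 24.0, 61.0, 146.0, 103.0, 17.0, 111.0]
door pre 45 None
door 45 None
open 45 [-33.0, 43.0, -23.0, 136.0, 122.0, 56.0, 105.0]
can 35 [73.0, 63.0, -46.0, 104.0, 94.0, 11.0, -125.0]
canup 35 [40.0, 33.0, 13.0, 96.0, -56.0, 42.0, 2.0]
shelf in 35 [-10.0, 10.0, 0.0, 139.0, 128.0, 6.0, 135.0]
shelf 35 [8.0, 46.0, -23.0, 127.0, 145.0, 32.0, 124.0]
can 40 [81.0, 70.0, -58.0, 106.0, 107.0, 19.0, -130.0]
canup 40 [56.0, 33.0, -11.0, 99.0, -51.0, 31.0, 0.0]
shelf in 40 [8.0, 12.0, -23.0, 143.0, 137.0, 18.0, 124.0]
shelf 40 [14.0, 50.0, -35.0, 131.0, 143.0, 46.0, 129.0]
```

```bash
cat > fit.py <<'E'
from geo import *
from scipy.optimize import least_squares
from scipy.spatial.transform import Rotation as Ro
import itertools
ik=manip.inverse_kinematics
rng=np.random.default_rng(0); D=[(manip.get_qpos(),manip.get_tool_pos(),manip.get_orientation())]
while len(D)<45:
    az=rng.uniform(-1.3,1.5); r=rng.uniform(.4,.75); p=[r*np.cos(az),r*np.sin(az),rng.uniform(.1,.5)]
    R=Ro.from_euler('ZYX',[rng.uniform(-3,3),rng.uniform(-.7,.7),0]).as_matrix()@np.diag([1,-1,-1]); q=ik(p,R)
    if q is not None: D.append((q,p,R))
Q=np.radians([d[0] for d in D]);Pp=np.array([d[1] for d in D]);Rr=np.array([d[2] for d in D])
def fk(Q,T,sg,axes='zyzyzyz'):
    Q=np.atleast_2d(Q);R=Ro.identity(len(Q));p=np.zeros((len(Q),3))
    for i in range(7):
        p=p+R.apply(np.tile(T[i],(len(Q),1)));v=np.zeros((len(Q),3));v[:,'xyz'.index(axes[i])]=sg[i]*Q[:,i];R=R*Ro.from_rotvec(v)
    return p+R.apply(np.tile(T[7],(len(Q),1))),R
best=None
for sg in itertools.product([1,-1],repeat=7):
    _,R=fk(Q,np.zeros((8,3)),sg)
    E=Ro.from_matrix(Rr).inv()*R       # = constant tool rotation if right
    e=np.std(E.as_matrix(),0).sum()
    if best is None or e<best[0]: best=(e,sg,E)
e,sg,E=best; Et=E.mean(); print(e,sg,Et.as_matrix().round(2).tolist())
s=least_squares(lambda x:(fk(Q,x.reshape(8,3),sg)[0]-Pp).ravel(),np.full(24,.05)); print(np.sqrt(np.mean(s.fun**2)),s.x.reshape(8,3).round(3).tolist())
np.savez("kin.npz",T=s.x.reshape(8,3),sg=sg,Et=Et.as_matrix())
E
python3 fit.py
```

```text
1.66005481468016e-11 (-1, 1, -1, 1, -1, 1, -1) [[0.0, 1.0, 0.0], [-1.0, 0.0, 0.0], [0.0, -0.0, 1.0]]
3.3533708990154895e-12 [[0.0, 0.0, -1.63], [-0.0, 0.004, 1.977], [-0.0, -0.023, 0.289], [-0.0, -0.005, 0.274], [0.0, -0.022, 0.116], [-0.0, -0.041, 0.229], [0.0, 0.041, 0.151], [-0.0, -0.0, 0.161]]
```

```bash
cat > kin.py <<'E'
from geo import *
from scipy.optimize import least_squares
from scipy.spatial.transform import Rotation as Ro
k=np.load("kin.npz");T,sg,Et=k["T"],k["sg"],k["Et"]
LO=np.radians([-172.22,-26.19,-84.43,7.71,-57.33,2.42,-152.13]);HI=np.radians([172.22,119.32,86.54,146.69,237.33,119.75,152.13])
def fk(q):
    R=np.eye(3);p=np.zeros(3);pts=[]
    for i in range(7):
        p=p+R@T[i];pts.append(p);v=np.zeros(3);v[2 if i%2==0 else 1]=sg[i]*q[i];R=R@Ro.from_rotvec(v).as_matrix()
    return p+R@T[7],R@Et.T,pts
def solve(p,R,q0,w=.02,ref=None):
    """IK with a pull towards ref in the null space; returns rad or None"""
    q=np.array(q0,float)
    ref=q.copy() if ref is None else ref
    for ww in(w,w/20,w/400):
        def f(x):
            a,b,_=fk(x); return np.r_[(a-p)*5,Ro.from_matrix(b@R.T).as_rotvec(),ww*(x-ref)*.1]
        q=least_squares(f,np.clip(q,LO+.002,HI-.002),bounds=(LO,HI)).x
    a,b,_=fk(q); return q if np.linalg.norm(a-p)<1e-3 and Ro.from_matrix(b@R.T).magnitude()<3e-3 else None
def margin(q): return np.degrees(np.min(np.minimum(q-LO,HI-q)))
E
cat > plan.py <<'E'
from kin import *
rng=np.random.default_rng(1)
for s in(1,-1):
  for nm,p,t in [("doorpre",GRIP+.08*N,30),("door",GRIP,30),("door",GRIP,45),("open",GRIP+Rc@[0,.25,0],30),("can",CAN+[0,0,.083],38),("in",W(.045-.15,-.14,.19+.15),38),("shelf",W(.045,-.14,.15),38)]:
    res=[]
    for _ in range(14):
        q=solve(p,ori(t,s),rng.uniform(LO,HI))
        if q is not None and abs(q[0])<1.9: res.append((margin(q),q))
    res.sort(key=lambda r:-r[0]); print(s,nm,t,len(res))
    for m,q in res[:4]: print("   ",round(m),np.degrees(q).round().tolist(),"elbow",fk(q)[2][3].round(2).tolist())
E
python3 plan.py
```

```text
1 doorpre 30 11
    5 [30.0, 33.0, -61.0, 141.0, 107.0, 39.0, -28.0] elbow [0.26, -0.17, 0.82]
    5 [28.0, 32.0, -57.0, 141.0, 109.0, 37.0, -29.0] elbow [0.25, -0.16, 0.82]
    5 [37.0, 42.0, -80.0, 141.0, 98.0, 54.0, -21.0] elbow [0.29, -0.25, 0.76]
    5 [11.0, 26.0, -29.0, 142.0, 130.0, 23.0, -49.0] elbow [0.24, -0.07, 0.85]
1 door 30 11
    10 [25.0, 43.0, -54.0, 136.0, 116.0, 43.0, -30.0] elbow [0.34, -0.18, 0.76]
    10 [20.0, 40.0, -44.0, 137.0, 122.0, 37.0, -37.0] elbow [0.33, -0.14, 0.78]
    10 [15.0, 38.0, -35.0, 137.0, 129.0, 32.0, -44.0] elbow [0.33, -0.11, 0.79]
    10 [11.0, 37.0, -30.0, 137.0, 134.0, 30.0, -49.0] elbow [0.33, -0.09, 0.8]
1 door 45 0
1 open 30 9
    22 [-10.0, 45.0, -52.0, 125.0, 96.0, 54.0, -38.0] elbow [0.4, 0.05, 0.74]
    22 [-11.0, 44.0, -49.0, 125.0, 97.0, 51.0, -39.0] elbow [0.39, 0.06, 0.75]
    22 [-18.0, 40.0, -36.0, 125.0, 98.0, 42.0, -42.0] elbow [0.36, 0.09, 0.77]
    21 [-27.0, 38.0, -22.0, 126.0, 101.0, 33.0, -46.0] elbow [0.32, 0.14, 0.79]
1 can 38 8
    21 [81.0, 72.0, -63.0, 105.0, 100.0, 25.0, 58.0] elbow [0.06, -0.53, 0.52]
    9 [
[... 2062 characters left out ...]
0, -35.0, 106.0, 198.0, 4.0, 129.0] elbow [0.16, -0.47, 0.62]
-1 in 38 6
    5 [-18.0, 13.0, 10.0, 142.0, 169.0, 12.0, 94.0] elbow [0.13, 0.02, 0.9]
    1 [-50.0, 22.0, 61.0, 143.0, 237.0, 25.0, 31.0] elbow [0.15, 0.14, 0.87]
    0 [-51.0, 22.0, 61.0, 143.0, 237.0, 25.0, 31.0] elbow [0.15, 0.15, 0.87]
    0 [-51.0, 22.0, 61.0, 143.0, 237.0, 25.0, 31.0] elbow [0.15, 0.15, 0.87]
-1 shelf 38 4
    17 [9.0, 47.0, -26.0, 130.0, 148.0, 39.0, 122.0] elbow [0.41, -0.09, 0.73]
    16 [-9.0, 46.0, 4.0, 131.0, 178.0, 34.0, 86.0] elbow [0.4, 0.04, 0.74]
    16 [-17.0, 47.0, 16.0, 131.0, 191.0, 36.0, 70.0] elbow [0.4, 0.1, 0.73]
    15 [-26.0, 52.0, 33.0, 131.0, 207.0, 42.0, 51.0] elbow [0.41, 0.17, 0.7]
```

```bash
cat > p2.py <<'E'
from kin import *
ref=np.radians([25,35,-50,138,112,38,-30])
R=ori(25); 
pre=solve(GRIP-.09*R[:,2],R,ref); g=solve(GRIP,R,pre); o=solve(GRIP+Rc@[0,.25,0],R,g)
for q in(pre,g,o): print(None if q is None else (np.degrees(q).round(1).tolist(),round(margin(q))))
q0=np.radians(manip.get_qpos())
for s in np.linspace(0,1,9):
    p,Ra,pts=fk(q0+s*(pre-q0)); print(p.round(3),(p+.014*Ra[:,2]-.0).round(3),"zaxis",Ra[:,2].round(2),"wrist",pts[5].round(2))
np.save("pre.npy",np.degrees(pre))
E
python3 p2.py
```

```text
([30.0, 28.3, -55.9, 131.9, 82.7, 30.0, -0.4], 15)
([27.0, 42.8, -56.4, 131.9, 102.0, 40.0, -16.3], 15)
([-5.1, 46.9, -57.7, 120.7, 88.5, 54.9, -28.2], 26)
[0.176 0.599 0.252] [0.176 0.599 0.238] zaxis [-0. -0. -1.] wrist [0.22 0.6  0.56]
[0.279 0.534 0.247] [0.279 0.534 0.233] zaxis [ 0.06 -0.01 -1.  ] wrist [0.3  0.53 0.56]
[0.362 0.459 0.246] [0.364 0.459 0.232] zaxis [ 0.12 -0.01 -0.99] wrist [0.37 0.46 0.56]
[0.426 0.378 0.247] [0.428 0.378 0.233] zaxis [ 0.17 -0.01 -0.99] wrist [0.41 0.38 0.56]
[0.471 0.295 0.25 ] [0.474 0.295 0.237] zaxis [ 0.22 -0.01 -0.97] wrist [0.44 0.29 0.56]
[0.498 0.214 0.256] [0.502 0.214 0.242] zaxis [ 0.28 -0.01 -0.96] wrist [0.45 0.21 0.57]
[0.509 0.137 0.263] [0.514 0.137 0.25 ] zaxis [ 0.33 -0.   -0.94] wrist [0.45 0.13 0.57]
[0.504 0.067 0.271] [0.509 0.067 0.258] zaxis [ 0.38  0.01 -0.93] wrist [0.42 0.06 0.57]
[0.485 0.005 0.278] [0.491 0.005 0.266] zaxis [ 0.42  0.01 -0.91] wrist [0.39 0.   0.58]
```

Run:
```python
from vis import *
from geo import *
R=ori(25)
manip.move_joints(np.load("pre.npy").tolist())
print(manip.get_tool_pos())
print(manip.move_straight(GRIP,R,velocity=.08,stop_force=8))
manip.clamp(); w=manip.get_width(); print("w",w,manip.get_tool_pos(),manip.get_force(),manip.get_grip_force())
np.save("shut.npy",manip.get_tool_pos())
print(manip.move_straight(GRIP+Rc@[0,.253,0],R,velocity=.1,stop_force=60))
print(manip.get_width(),manip.get_tool_pos()-GRIP,manip.get_force(),manip.get_clock())
cv2.imwrite("pics/t1.png",cam("top")["pixels"][:,:,::-1])
```

```text
[0.48544081 0.00585543 0.27854881]
True
w 0.014049858031476866 [0.52074054 0.00609884 0.19799978] [-4.82352212  0.46875122  5.32407651] 33.65138427936472
False
0.013616139906253629 [-0.00958112  0.25428084  0.00116039] [-20.03735512  -4.17211119  21.87530793] 7.4083
```

View pics/t1.png

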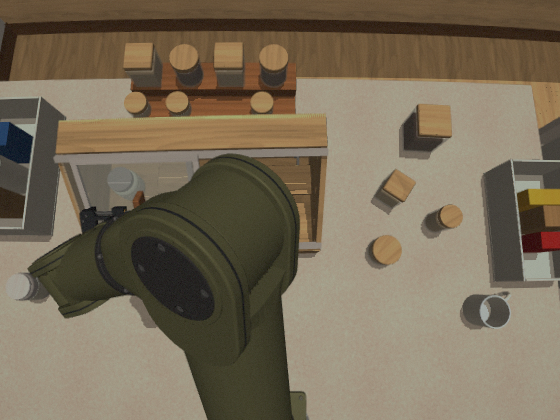

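The window is open: its rib is now near (138,200), and the shelf shows at about (300,185). Next is the canister.

```bash
cat > p3.py <<'E'
from kin import *
import sys
R=ori(38); Rd=ori(25)
TC=np.array([.003,0,.082])
q=np.radians(manip.get_qpos()); tp=manip.get_tool_pos()
ret=solve(tp-.10*Rd[:,2],Rd,q)
cp=solve(CAN+TC-.11*R[:,2],R,np.radians([75,60,-58,110,100,30,40]))
c=solve(CAN+TC,R,cp)
for n,x in(("ret",ret),("cp",cp),("c",c)): print(n,None if x is None else (np.degrees(x).round(1).tolist(),round(margin(x))))
for s in np.linspace(0,1,8):
    p,Ra,pts=fk(ret+s*(cp-ret)); print(p.round(3),"z",Ra[:,2].round(2),"y",Ra[:,1].round(2),"w",pts[5].round(2),pts[3].round(2))
np.save("cp.npy",np.degrees(cp))
for t in np.linspace(0,.15,4):
  s=solve(W(.045-t,-.14,.1+t)+TC,R,np.radians([25,40,-50,135,115,40,-35])); print(t,None if s is None else (np.degrees(s).round().tolist(),round(margin(s))))
E
python3 p3.py
```

```text
ret ([-3.6, 35.5, -63.1, 120.4, 73.5, 54.9, -19.9], 21)
cp ([89.4, 63.0, -67.3, 110.6, 83.5, 24.2, 70.2], 17)
c ([82.1, 73.7, -66.2, 105.0, 99.4, 28.0, 59.4], 18)
[0.471 0.259 0.289] z [ 0.42  0.01 -0.91] y [-0.02  1.    0.  ] w [0.37 0.27 0.59] [0.33 0.   0.8 ]
[0.525 0.18  0.263] z [ 0.37  0.02 -0.93] y [-0.04  1.    0.01] w [0.45 0.18 0.57] [ 0.35 -0.08  0.78]
[0.565 0.087 0.241] z [ 0.35  0.05 -0.94] y [-0.05  1.    0.03] w [0.49 0.07 0.55] [ 0.35 -0.17  0.75]
[ 0.587 -0.015  0.221] z [ 0.35  0.08 -0.93] y [-0.06  1.    0.06] w [ 0.51 -0.05  0.52] [ 0.32 -0.26  0.73]
[ 0.591 -0.124  0.204] z [ 0.39  0.11 -0.91] y [-0.07  0.99  0.09] w [ 0.5  -0.18  0.5 ] [ 0.27 -0.35  0.7 ]
[ 0.573 -0.237  0.189] z [ 0.45  0.11 -0.88] y [-0.07  0.99  0.09] w [ 0.46 -0.3   0.48] [ 0.19 -0.42  0.67]
[ 0.531 -0.349  0.178] z [ 0.53  0.08 -0.84] y [-0.05  1.    0.06] w [ 0.38 -0.41  0.45] [ 0.1  -0.48  0.63]
[ 0.465 -0.455  0.169] z [ 0.62  0.01 -0.79] y [-0.02  1.   -0.  ] w [ 0.28 -0.5   0.42] [-0.02 -0.5   0.6 ]
0.0 ([22.0, 49.0, -49.0, 128.0, 127.0, 45.0, -33.0], 19)
0.049999999999999996 ([24.0, 41.0, -52.0, 134.0, 123.0, 43.0, -34.0], 13)
0.09999999999999999 ([27.0, 31.0, -55.0, 138.0, 118.0, 38.0, -35.0], 9)
0.15 ([30.0, 20.0, -54.0, 140.0, 113.0, 28.0, -32.0], 6)
```

```bash
cat > p4.py <<'E'
from kin import *
R=ori(38);Rd=ori(25);tp=manip.get_tool_pos();q=np.radians(manip.get_qpos())
ret=solve(tp-.10*Rd[:,2],Rd,q);cp=np.radians(np.load("cp.npy"))
v1=solve(np.array([.45,-.05,.36]),ori(32),np.radians([35,28,-57,132,100,35,-10]))
v2=solve(np.array([.45,-.27,.33]),ori(35),(v1+cp)/2)
L=[ret,v1,v2,cp]
for x in L: print(np.degrees(x).round().tolist(),round(margin(x)))
for a,b in zip(L,L[1:]):
  for s in np.linspace(0,1,5):
    p,Ra,pts=fk(a+s*(b-a)); print(p.round(3),"z",Ra[:,2].round(2),"w",pts[5].round(2))
np.save("via.npy",np.degrees([v1,v2,cp]))
E
python3 p4.py
```

```text
[-4.0, 36.0, -63.0, 120.0, 73.0, 55.0, -20.0] 21
[58.0, 19.0, -74.0, 134.0, 73.0, 23.0, 17.0] 11
[86.0, 38.0, -78.0, 125.0, 71.0, 25.0, 53.0] 6
[89.0, 63.0, -67.0, 111.0, 84.0, 24.0, 70.0] 17
[0.471 0.259 0.289] z [ 0.42  0.01 -0.91] w [0.37 0.27 0.59]
[0.491 0.174 0.31 ] z [ 0.43  0.04 -0.9 ] w [0.39 0.17 0.61]
[0.492 0.091 0.329] z [ 0.46  0.05 -0.89] w [0.38 0.08 0.62]
[0.477 0.015 0.347] z [ 0.5   0.04 -0.87] w [ 0.36 -0.    0.64]
[ 0.45 -0.05  0.36] z [ 0.53  0.01 -0.85] w [ 0.32 -0.06  0.65]
[ 0.45 -0.05  0.36] z [ 0.53  0.01 -0.85] w [ 0.32 -0.06  0.65]
[ 0.46  -0.1    0.352] z [ 0.53  0.02 -0.85] w [ 0.33 -0.12  0.64]
[ 0.464 -0.154  0.345] z [ 0.54  0.02 -0.84] w [ 0.33 -0.18  0.63]
[ 0.461 -0.211  0.337] z [ 0.55  0.02 -0.83] w [ 0.31 -0.25  0.61]
[ 0.45 -0.27  0.33] z [ 0.57  0.01 -0.82] w [ 0.29 -0.31  0.6 ]
[ 0.45 -0.27  0.33] z [ 0.57  0.01 -0.82] w [ 0.29 -0.31  0.6 ]
[ 0.462 -0.319  0.303] z [ 0.59  0.02 -0.8 ] w [ 0.3  -0.36  0.57]
[ 0.469 -0.367  0.267] z [ 0.61  0.02 -0.79] w [ 0.3  -0.41  0.53]
[ 0.47  -0.414  0.222] z [ 0.62  0.02 -0.79] w [ 0.29 -0.46  0.48]
[ 0.465 -0.455  0.169] z [ 0.62  0.01 -0.79] w [ 0.28 -0.5   0.42]
```

Run:
```python
from vis import *
from geo import *
R=ori(38); Rd=ori(25); TC=np.array([.003,0,.082])
manip.let_go()
manip.move_straight(manip.get_tool_pos()-.10*Rd[:,2],Rd,velocity=.15)
for q in np.load("via.npy"): manip.move_joints(q.tolist())
print(manip.get_tool_pos(),manip.get_force())
a=cam("top")["pixels"]; b=cam("side")["pixels"]
print(manip.move_straight(CAN+TC,R,velocity=.1,stop_force=5),manip.get_tool_pos()-CAN-TC,manip.get_force(),manip.get_clock())
c=cv2.resize(a[105:265,180:340],None,fx=2.5,fy=2.5,interpolation=cv2.INTER_CUBIC)
d=cv2.resize(cam("top")["pixels"][160:320,350:510],None,fx=2.5,fy=2.5,interpolation=cv2.INTER_CUBIC)
cv2.imwrite("pics/s2.png",np.hstack([c,d])[:,:,::-1]); cv2.imwrite("pics/side2.png",b[:,:,::-1])
```

```text
[ 0.46704377 -0.45316203  0.17099114] [-0.41139856 -0.01136354  0.09952055]
False [-0.00016187 -0.00029074  0.00054057] [-0.23015664 -0.16111108 -0.75259516] 13.875
```

View pics/s2.png

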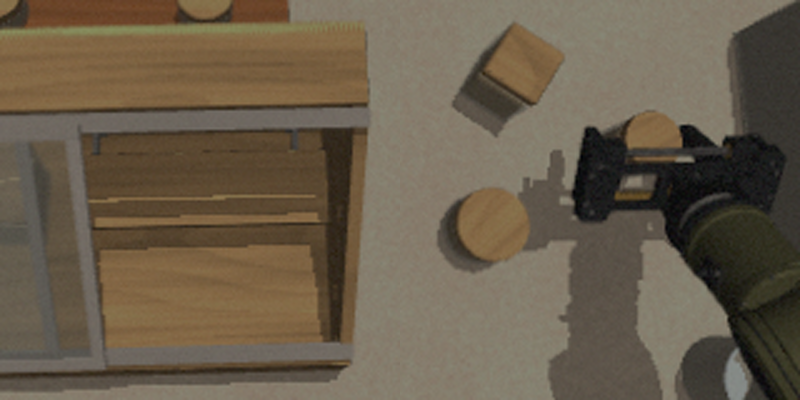

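The open half is clear, with the shelf strip at crop rows 152–228 where I expected it. The gripper straddles the tall canister's lid at (652,135). Clamp, lift and carry it to the opening.

Run:
```python
from vis import *
from geo import *
R=ori(38); TC=np.array([.003,0,.082])
f0=manip.get_force()
manip.clamp(); print("w",manip.get_width(),manip.get_tool_pos()-CAN-TC)
p=manip.get_tool_pos(); print(manip.move_straight(p+[0,0,.25],R,velocity=.15))
print(manip.get_width(),manip.get_force()-f0)
inn=W(.045-.12,-.14,.1+.12)+TC
mid=np.array([.47,-.23,.34])
manip.move_straight(mid,R,velocity=.2); manip.move_straight(inn+[0,0,.03],R,velocity=.2)
print(manip.get_width(),manip.get_tool_pos(),manip.get_force(),np.round(manip.get_qpos()),manip.get_clock())
cv2.imwrite("pics/side3.png",cam("side")["pixels"][:,:,::-1])
```

```text
w 0.0569427748613162 [ 4.73221917e-05 -5.54844315e-04  1.95168632e-04]
False
0.05678579160129489 [-0.91366745  0.39926233 -5.60093862]
0.05746917567033168 [0.50372713 0.00720337 0.33180827] [-0.37171332  0.58266806 -4.10635412] [ 42.  31. -77. 136.  99.  43. -17.] 19.6667
```

View pics/side3.png

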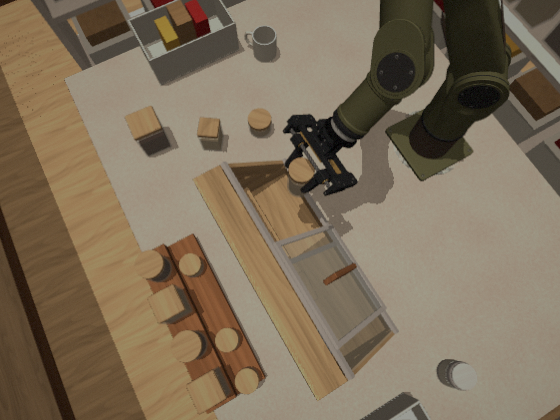

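Canister held over the open half, its lid at (302,170). Now I'll take it in and lower it by feel.

Run:
```python
from geo import *
R=ori(38); TC=np.array([.003,0,.082])
over=W(.045,-.14,.10)+TC
print(manip.move_straight(over,R,velocity=.1,stop_force=12),manip.get_tool_pos()-over,np.round(manip.get_qpos()))
manip.hold(.3); f0=manip.get_force()
r=manip.move_straight(over-[0,0,.048],R,velocity=.02,stop_force=3)
p=manip.get_tool_pos(); print(r,"bottom z",p[2]-TC[2],p-over,manip.get_force()-f0,manip.get_torque(),manip.get_width(),manip.get_clock())
```

```text
False [-5.47200617e-05  4.94803769e-06  4.49940722e-04] [ 30.  56. -65. 127. 120.  57. -21.]
True bottom z 0.07684864410647958 [ 2.47125774e-04 -6.34629624e-05 -2.31513559e-02] [-1.80781253 -0.62502493 10.35959839] [ 0.06910125  0.29949267 -0.09366592] 0.05693872436425755 23.3667
```

Run:
```python
from vis import *
from geo import *
R=ori(38)
manip.let_go(); p=manip.get_tool_pos()
print(manip.move_straight(p-.05*R[:,2],R,velocity=.06,stop_force=8))
print(manip.move_straight(p-.16*R[:,2],R,velocity=.15,stop_force=12),manip.get_force())
manip.move_straight(np.array([.45,.13,.33]),R,velocity=.25)
print(np.round(manip.get_qpos()),manip.get_clock())
a=cam("top")["pixels"][105:265,180:340];b=cam("side")["pixels"][145:305,190:350]
f=lambda i:cv2.resize(i,None,fx=2.5,fy=2.5,interpolation=cv2.INTER_CUBIC)
cv2.imwrite("pics/s4.png",np.hstack([f(a),f(b)])[:,:,::-1])
```

```text
False
False [-0.1985849   0.89649807 -0.10909394]
[ 17.  29. -78. 139.  91.  57. -35.] 26.6
```

View pics/s4.png

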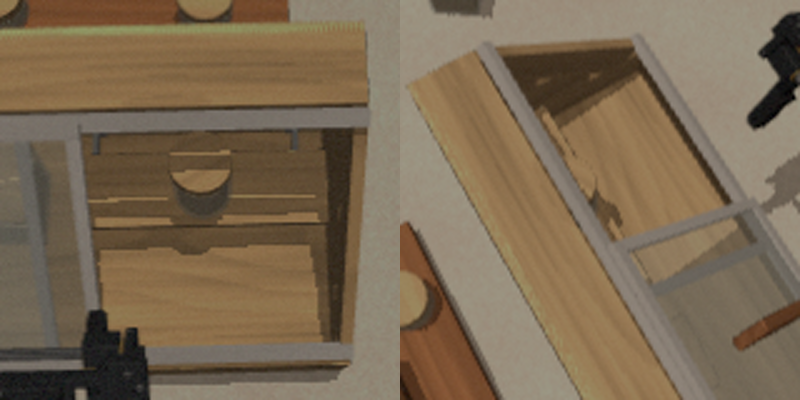

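The canister stands upright on the shelf, its lid near crop (201,163) on the left. Closing the window next.

Run:
```python
from vis import *
from kin import *
R=ori(25); O=GRIP+np.array([-.0096,.2543,.0012])+.002*N
T=cam("top"); print("expected lid uv",proj(T,W(.045,-.14,.185))[0],"seen",(180+201/2.5,105+163/2.5))
q=solve(O-.09*R[:,2],R,np.radians([-4,36,-63,120,73,55,-20]))
manip.move_joints(np.degrees(q).tolist())
print(manip.move_straight(O,R,velocity=.1,stop_force=8)); manip.clamp()
p=manip.get_tool_pos(); print("w",manip.get_width(),p-O,manip.get_force())
sh=np.load("shut.npy"); u=(sh-p)/np.linalg.norm(sh-p)
print(manip.move_straight(sh+.002*N+.004*u,R,velocity=.1,stop_force=60))
manip.hold(.3)
print(manip.get_tool_pos()-sh,manip.get_force(),manip.get_width(),manip.get_clock())
```

```text
expected lid uv [259.65641101 168.7446446 ] seen (260.4, 170.2)
False
w 0.013600396477994341 [2.73580763e-05 1.59906733e-04 2.91593373e-05] [-0.72128313 -4.48008269  2.08966147]
False
[-0.00131299 -0.00050926  0.00145916] [ 2.97121045 10.99190339 -7.77343791] 0.01371431987369968 32.5583
```

Run:
```python
from vis import *
from geo import *
R=ori(25); sh=np.load("shut.npy"); c=sh+.002*N
print(manip.move_straight(c+Rc@[0,-.010,0],R,velocity=.03,stop_force=50))
manip.hold(.3); print(manip.get_tool_pos()-sh,manip.get_force())
manip.move_straight(manip.get_tool_pos(),R,velocity=.03); print(manip.get_tool_pos()-sh,manip.get_force())
manip.let_go(); manip.hold(.2)
p=manip.get_tool_pos(); manip.move_straight(p-.10*R[:,2],R,velocity=.12)
manip.move_straight(np.array([.45,.13,.35]),R,velocity=.25)
manip.move_joints([-71.688,39.483,-11.15,89.685,9.013,51.709,-12.324])
print(manip.get_force(),manip.get_clock())
a=cam("top")["pixels"]; cv2.imwrite("pics/top5.png",a[:,:,::-1])
f=lambda i:cv2.resize(i,None,fx=2.6,fy=2.6,interpolation=cv2.INTER_CUBIC)
cv2.imwrite("pics/z5.png",np.vstack([f(a[105:215,45:335])[:,:,::-1],f(cv2.imread("pics/top0.png")[105:215,45:335])]))
```

```text
False
[-0.00130825 -0.0006231   0.00150994] [  5.78212929  21.85234811 -17.78760209]
[-0.001351   -0.00042486  0.0014771 ] [ 1.20838286  4.19853329 -4.55193918]
[0.94643566 0.35891862 0.23782829] 38.725
```

View pics/z5.png

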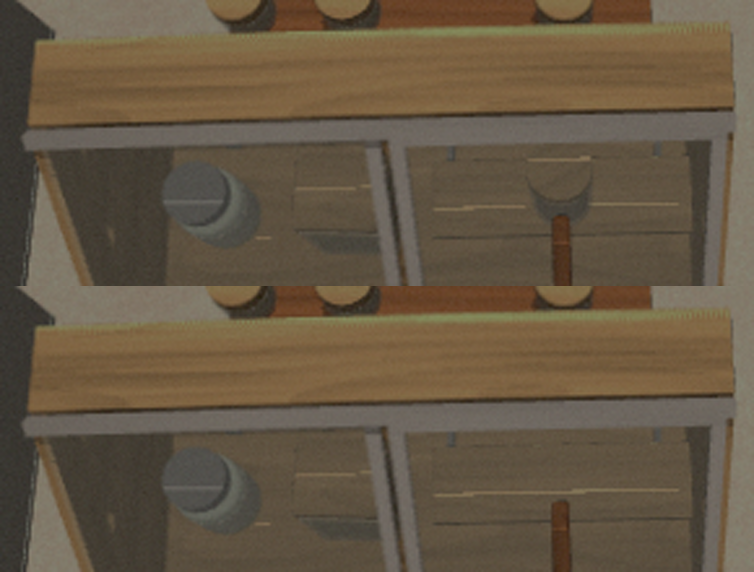

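The window frame and rib (562,215) are back exactly where they started. The canister stands upright on the shelf at (560,180), and the jars inside haven't moved.

```bash
python3 -c "
from rig import manip
print(manip.close_job())"
```

```text
the job is handed in; nothing more can be done
None
```

The job is handed in at about 39 s: the tall canister stands upright on the shelf, set down by feel at about 77 mm. The window is pushed shut against its stop, and the arm never touched the other canisters and jars.

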